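# Level the pucks in the pulled-out tray and set its outrigger leg

### The arm

A 7-joint arm with a two-finger parallel gripper is mounted at the origin on the work surface. World frame = base frame: x ahead of the robot, y to its left, z up, the work surface at z = 0. Lengths are in m, angles in rad, forces in N, time in s.
With the tool pointing down it reaches from about 0.425 to 0.875 m from the base axis. Payload 9.9 kg.
Tool frame: the origin (TCP) lies on the centre line of the jaws, within the pads' length; the fingertips stand 8 mm ahead of it and the grasp point (between the pads) lies 11 mm behind it; z points along the fingers, y is the line along which they close (so a half turn about z gives the same grasp; the last joint's range is limited). The gripper opens to 85 mm and grips with 20 to 120 N. Pads are 22 mm wide; open, the fingers measure 114 mm over their backs; the gripper's body (76 mm by 85 mm) begins 54 mm behind the grasp point. The pads swing forward as they close: fully open they stand 13 mm farther back than shut.
Start: joints at [1.149, 0.576, 0.025, 1.437, -0.015, 1.129, -0.057], TCP at [0.224, -0.637, 0.239] pointing down, gripper open.
Joint ranges: [-2.76, 2.76], [-0.34, 2.15], [-1.52, 1.57], [0.19, 2.46], [-1.09, 4.23], [0.17, 1.99], [-2.82, 2.82]. Speed limits (rad/s): [2.22, 2.22, 3.01, 3.01, 3.14, 3.14, 3.14].

### API

Orientations are given as a unit quaternion [w, x, y, z].
In Python, from bench import sense, snapshot, camera_model, hand_in gives the robot as it stands.
- The arm moves only by the shell command python3 -m inch 'ROWS' [FORCE]. ROWS is a JSON object whose one key "motion" holds a list of rows, each an object of numbers: "x", "y", "z": the shift along the tool's x, y, z in m; "twist": the turn about the tool's z in degrees; "gripper": the opening, from 0 (shut) to 1 (fully open). A call has 1 to 5 rows; each row shifts and turns the commanded pose from where the row before left it, along the tool's axes as they then stand; what a row does not reach is not made up. A row lasts 1/12 s, in which the tool goes at most 41.7 mm and 7.16 degrees, less where a joint would pass 70% of its speed; a pose out of reach is approached as far as the arm can. A call is refused whole if a number of a shift passes 0.0417 or a number of a turn 7.16, either way. A call with a gripper value outside its range is refused whole. The fingers move at their own pace and stop on an object; FORCE is the grip in N (left out, the last holds). Time passes only in rows, so rows that do not move let the fingers close. It gives the time, the measured TCP pose, the force, the opening and the grip force at its end, in the units of the state.
- sense(): the state, without advancing time (a new reading comes with each control period).
- snapshot(name): name is "scene" or "top" or "wrist"; returns the picture (420x560x3 uint8, red, green, blue); there is no depth.
- camera_model(name): a dict with "vfov" (degrees; the focal length in pixels is half the picture's height over the tangent of half this angle, whatever the lens; pixels are square), "cx", "cy" (the principal point, pixels), "extrinsics" (4x4, takes a point from world to camera coordinates). Camera axes: x right, y down, z forward; pixel columns grow to the right and rows downward; lengths in m; the calibration is good to about 2 mm. A picture is of the moment at which its call begins: read the wrist's pose just before it. camera_model takes no time and is no camera call; for the wrist camera it gives the pose at the moment of the call.
- hand_in(): hands the job in; it is judged then, once.
The state is a dict: "time": time; "joint_positions": joint angles; "qvel": joint speeds; "joint_efforts": joint torques, N m; "eef_pos": TCP position; "ee_rot": TCP orientation; "contact_force": force on the tool from outside, world axes, zero at the start; "moment": the same for the moment, N m; "width": finger opening in m; "finger_force": force on a finger pad.
Only numpy, scipy, OpenCV 4.12 (cv2) and the standard library are available. Lean on these libraries where they do the work, as an engineer would, in place of code of your own. Each camera call takes 0.05 s, during which the arm holds its last target. There are 200 camera calls.

### The job

Make the pulled-out tray of the bathroom rack steady. First spread the heaped deodoriser pucks into one even layer flat on the tray floor, at least 15 mm clear of each other; then draw the spring-loaded outrigger leg out by its ears until its pointer is in line with the length mark, and only while holding it there squeeze its cam lever fully closed against the grip block. Finish still holding: keep the block and the closed lever pinched between the fingers with the pointer at the mark, and leave the other things on the surface undisturbed.

Things in the scene. Friction and masses are not known exactly. Their poses are not given: they have to be found in the camera images.
- rack: Fixed low steel rack, tray pulled out. Origin on the surface under the tray's centre. In its frame (mm): frame 240 tall at x -95 to 95, y -325 to -165; dark rail of the outrigger leg along x: x -135 to 135, y 182 to 218, top z 28; beyond it a flat dark scale bar, y 275 to 297, top z 20.
- tray_in (a point): Centre of the open dark steel tray's inner floor, 8 mm above the surface, axes as the rack. Inside 180 mm (x) by 240 mm (y), walls 4 mm thick, rim 25 mm above the floor.
- puck0: Loose pale round deodoriser puck, 44 mm diameter, 28 mm high, about 60 g, origin at the centre of its underside. At the start three stand close together on the tray floor and one lies on top of them; all four are alike.
- puck1: Loose pale round deodoriser puck, 44 mm diameter, 28 mm high, about 60 g, origin at the centre of its underside. At the start three stand close together on the tray floor and one lies on top of them; all four are alike.
- puck2: Loose pale round deodoriser puck, 44 mm diameter, 28 mm high, about 60 g, origin at the centre of its underside. At the start three stand close together on the tray floor and one lies on top of them; all four are alike.
- puck3: Loose pale round deodoriser puck, 44 mm diameter, 28 mm high, about 60 g, origin at the centre of its underside. At the start three stand close together on the tray floor and one lies on top of them; all four are alike.
- leg: Outrigger leg, slides only along the rack's x; axes as the rack; origin mid-underside, 30 mm above the surface. Starts fully in; travels 100 mm to -x; a soft spring (3.5 to 7 N) draws it back to +x when let go. In its frame (mm): aluminium grip block x -15 to 35, y -15 (rubber face) to 13, z 2 to 42. A bar with rubber foot runs to x -117, below z 16.
- ears (a point): Middle of the rear (+x) face of the leg's pull ears: a cross plate 8 mm thick, reaching 48 mm to either side in y, from 21 mm below to 21 mm above this point (which is 54 mm above the surface). A finger lowered from above on each side of the block and moved to -x bears on the ears and draws the leg out.
- leg_grip (a point): Point on the leg, 54 mm above the surface and 15 mm to +x of the ears' rear face, midway between the fingers when block and closed lever are pinched along y. Pinched faces lie 17.5 mm to either side with the lever closed; the open lever's tip stands up to 36 mm to +y. Pads 22 mm wide fit with their middle 11 mm or more behind the ears.
- pointer (a point): Tip of the leg's pointer tongue, 34 mm above the surface (4 mm wide in x).
- mark: Length mark: an upright aluminium rib, 4 mm (x) by 24 mm (y) by 34 mm tall, fixed across the scale bar, axes as the rack; origin at its foot. The pointer is at the mark when pointer has the same x as this origin in the rack's axes. It lies 45 to 85 mm to -x of the pointer's start.
- grip: Rubber grip face of the block, 46 by 8 by 34 mm, on the leg's -y side; carried by the leg, gives up to 1 mm when pressed; one finger bears here.
- cam: Cam lever on the leg's +y side: flat dark steel, 44 long, 6 thick, 34 mm high. Origin on its upright hinge (x 32, y 14 mm in the leg's frame), lever running along its own -x. Closed: x axis parallel to the leg's, flat along the block. Starts open by 0.32 to 0.42 rad, tip out to +y. Stays where left; about 4 N at the tip moves it, so any squeeze of block and lever closes it.
- bottle: Closed teal bottle, 68 mm diameter, 170 mm tall; bystander.
- cup: White ceramic cup, 74 mm diameter, 85 mm tall; bystander.
- brush: Green scrub brush lying bristles down, 35 by 160 by 34 mm, long along its y; bystander.
- dispenser: Stainless pump dispenser, 68 mm diameter, 180 mm tall, on the rack's top shelf; bystander.
- plunger: Plunger standing on its rubber cup, 110 mm diameter, 275 mm tall; bystander.
- soap: Bar of soap 80 by 50 by 26 mm; bystander.
There are look-alikes about, which are no part of the job. What is shaped like the puck3 but purple is not meant. What is shaped like the puck1 but purple is not meant.

How it is judged:
By the outcome, as a careful person would: the job done as asked, in the order asked, and still so for the second after the job is handed in, while the arm keeps its last pose, push and grip.
It also fails if it takes over 72 s, if anything falls off the work surface, if the arm or the gripper's body presses on something with over 40 N, if the wrist force passes 120 N, or if a joint passes its speed limit or range.

## Working session

There is one attempt and no reset: what is moved stays moved. The work goes in short steps, Python scripts to look and compute and a shell command to move; the robot and the scene stay as the last step left them, time stands still between calls to the robot, and variables do not carry over. Pictures are saved under pics/ and viewed, at most 10 in all, crops included, and the job is handed in when it is done.

```bash
mkdir -p pics; ls; cat > h.py <<'E'
import numpy as np,cv2
from bench import sense,snapshot,camera_model,hand_in
def ray(name,u,v,m=None):
    m=m or camera_model(name);f=210/np.tan(np.radians(m["vfov"])/2)
    E=np.array(m["extrinsics"]);R=E[:3,:3];t=E[:3,3]
    d=R.T@np.array([(u-m["cx"])/f,(v-m["cy"])/f,1]);return -R.T@t,d
def onz(name,u,v,z,m=None):
    o,d=ray(name,u,v,m);return (o+d*(z-o[2])/d[2]).round(4)
def proj(name,p,m=None):
    m=m or camera_model(name);f=210/np.tan(np.radians(m["vfov"])/2)
    q=np.array(m["extrinsics"])@np.r_[p,1];return (f*q[0]/q[2]+m["cx"],f*q[1]/q[2]+m["cy"])
E
python3 - <<'E'
from h import *
a=snapshot("top");b=snapshot("scene")
cv2.imwrite("pics/top.png",a[:,:,::-1]);cv2.imwrite("pics/scene.png",b[:,:,::-1])
for n in("top","scene"):
    m=camera_model(n);print(n,m["vfov"],m["cx"],m["cy"],np.round(m["extrinsics"],3).tolist())
s=sense();print(s["ee_rot"],s["eef_pos"],s["time"],s["width"])
E
```

```text
pics
top 46.640417099983296 276.4342771148751 215.33575738586632 [[0.017, -1.0, 0.017, -0.011], [-0.986, -0.02, -0.168, 0.577], [0.168, -0.014, -0.986, 1.217], [0.0, 0.0, 0.0, 1.0]]
scene 49.525666820660845 276.9934143210827 203.83804573799347 [[-0.226, 0.974, -0.016, 0.092], [0.542, 0.113, -0.833, -0.162], [-0.809, -0.197, -0.553, 1.717], [0.0, 0.0, 0.0, 1.0]]
[-7.15329920e-04  9.85770763e-01  1.68093623e-01 -1.58484628e-04] [ 0.22357583 -0.63648629  0.23854165] 0.1 0.08543214427728166
```

View pics/top.png

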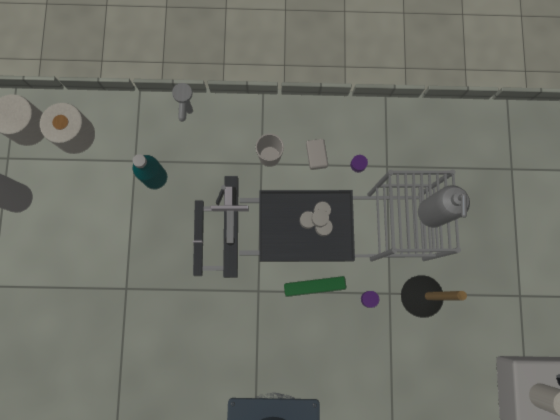

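View pics/scene.png

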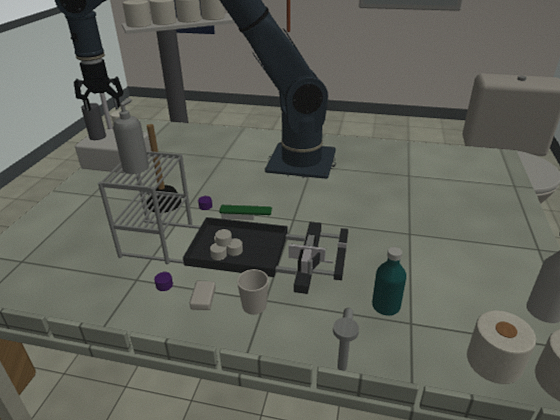

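Candidates: pale pucks at top-view (308,219), (322,210), (324,228), and on top (320,217). The purple look-alikes at (359,163) and (370,299) are not meant. The rail is at (231,227), the ears at (230,208) and the scale bar at (198,238), with its mark at about (198,241). I'll check this in one close crop.

```bash
python3 - <<'E'
from h import *
a=cv2.imread("pics/top.png")
c=cv2.resize(a[165:290,185:375],None,fx=4,fy=4,interpolation=cv2.INTER_CUBIC)
cv2.imwrite("pics/crop.png",np.clip(c*1.5,0,255).astype(np.uint8))
g=a.max(2)
dark=(g<60).astype(np.uint8)
cs,_=cv2.findContours(dark,cv2.RETR_EXTERNAL,2)
for k in cs:
    if cv2.contourArea(k)>200:
        r=cv2.minAreaRect(k);print("dark",r)
        if 180<r[0][0]<360 and 170<r[0][1]<290: print(cv2.boxPoints(r).round(1).tolist())
p=((g>110)).astype(np.uint8);p[:, :270]=0;p[:,345:]=0;p[:195]=0;p[250:]=0
cs,_=cv2.findContours(p,cv2.RETR_EXTERNAL,2)
for k in cs:
    if cv2.contourArea(k)>50: print("pale",cv2.boundingRect(k),cv2.contourArea(k))
E
```

```text
dark ((421.5, 296.0), (40.0, 41.0), 90.0)
dark ((230.45379638671875, 243.98728942871094), (12.531496047973633, 64.2616958618164), 1.3322197198867798)
[[223.39999389648438, 276.0], [224.89999389648438, 211.6999969482422], [237.5, 212.0], [236.0, 276.29998779296875]]
dark ((198.5, 220.0), (38.0, 7.0), 90.0)
[[195.0, 201.0], [202.0, 201.0], [202.0, 239.0], [195.0, 239.0]]
dark ((306.5, 225.5), (69.0, 93.0), 90.0)
[[260.0, 191.0], [353.0, 191.0], [353.0, 260.0], [260.0, 260.0]]
dark ((152.42308044433594, 173.11537170410156), (29.67646026611328, 26.34825897216797), 33.6900634765625)
pale (300, 202, 32, 33) 544.5
```

View pics/crop.png

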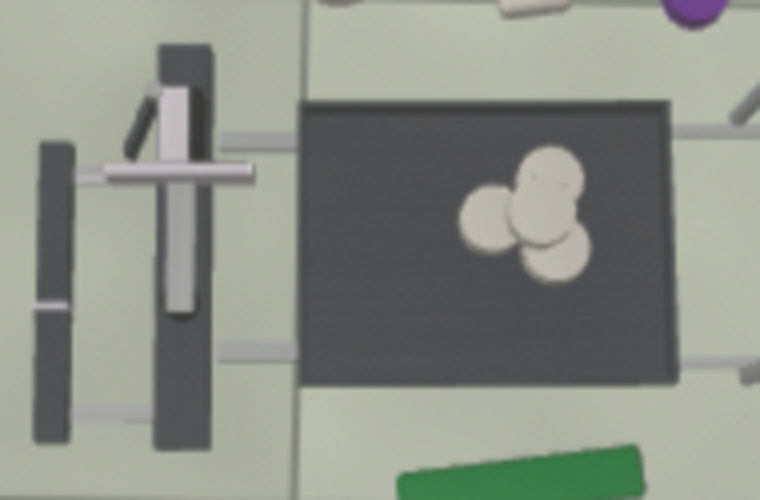

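The crop confirms three pale pucks at (490,217), (552,178) and (555,250), with one on top at (543,212). The leg's ears are at y≈172, the pointer tongue at about (90,177), the mark at (52,305), and the open cam is on the left.

```bash
cat >> h.py <<'E'
def tool():
    s=sense();w,x,y,z=s["ee_rot"]
    from scipy.spatial.transform import Rotation as Ro
    R=Ro.from_quat([x,y,z,w]).as_matrix();return s,np.array(s["eef_pos"]),R
def go(p,yaw=None):
    """tool-frame shift to world p; twist (deg) so tool x heads yaw deg (mod 180)"""
    s,e,R=tool();h=np.degrees(np.arctan2(R[1,0],R[0,0]))
    d=R.T@(np.array(p)-e);tw=None
    if yaw is not None: tw=round(-((yaw-h+90)%180-90),2)
    print("t",round(s["time"],2),"at",e.round(4),"hd",round(h,2),"tilt",R[2].round(3),"shift mm",(d*1000).round(1),"twist",tw,"w",round(s["width"],4))
E
python3 - <<'E'
from h import *
c=lambda u,v:(185+(u+.5)/4-.5,165+(v+.5)/4-.5)
for n,u,v,z in [("A",490,217,.036),("B",552,178,.036),("C",555,250,.036),("T",543,212,.064),
 ("ear+y",106,171,.075),("ear-y",254,173,.075),("mark+",34,305,.034),("mark-",68,305,.034),("ptr",78,177,.034),
 ("bar a",40,142,.02),("bar b",73,142,.02),("bar c",34,442,.02),("bar d",68,442,.02),
 ("rail a",160,45,.028),("rail b",213,45,.028),("rail c",153,449,.028),("rail d",211,449,.028),
 ("tray rim tl",300,101,.033),("tr",669,101,.033),("bl",299,384,.033),("br",678,384,.033)]:
    print(n,onz("top",*c(u,v),z))
E
```

```text
A [ 0.571  -0.0808  0.036 ]
B [ 0.5979 -0.1215  0.036 ]
C [ 0.55   -0.1235  0.036 ]
T [ 0.5704 -0.1126  0.064 ]
ear+y [0.5894 0.167  0.075 ]
ear-y [0.59   0.0729 0.075 ]
mark+ [0.5075 0.2152 0.034 ]
mark- [0.508  0.1931 0.034 ]
ptr [0.5926 0.1902 0.034 ]
bar a [0.6183 0.2184 0.02  ]
bar b [0.6188 0.1964 0.02  ]
bar c [0.4198 0.2133 0.02  ]
bar d [0.4202 0.1913 0.02  ]
rail a [0.6844 0.1401 0.028 ]
rail b [0.6852 0.1048 0.028 ]
rail c [0.4163 0.1353 0.028 ]
rail d [0.417  0.0979 0.028 ]
tray rim tl [0.647  0.0456 0.033 ]
tr [ 0.6521 -0.1997  0.033 ]
bl [0.4596 0.042  0.033 ]
br [ 0.4641 -0.2039  0.033 ]
```

```bash
python3 - <<'E'
from h import *
print("plunger cup",onz("top",421,296,.03),"handle tip",onz("top",463,296,.27), "disp head",onz("top",462,200,.42),onz("top",440,210,.33))
print("soap",onz("top",317,153,.02),"purple",onz("top",370,299,.028),onz("top",359,163,.028),"brush",onz("top",315,287,.03),"cup",onz("top",270,147,.085),"bottle",onz("top",139,160,.17))
yaw=np.radians(1.25);R=np.array([[np.cos(yaw),-np.sin(yaw)],[np.sin(yaw),np.cos(yaw)]]);c=np.array([.5555,-.0795])
for n,p in [("A",(.571,-.0808)),("B",(.5979,-.1215)),("C",(.55,-.1235)),("T",(.5704,-.1126)),("mark",(.5078,.204)),("ptr",(.5926,.1902)),("ear",(.5897,.12))]: print(n,(R.T@(np.array(p)-c)).round(4))
for n,p in [("T",(-.045,.055)),("A",(.038,.060)),("C",(-.045,-.05))]: print(n,(c+R@np.array(p)).round(4))
go([.35,-.40,.34],1.25)
E
```

```text
plunger cup [ 0.3765 -0.3764  0.03  ] handle tip [ 0.3756 -0.3901  0.27  ] disp head [ 0.549  -0.3369  0.42  ] [ 0.5463 -0.3275  0.33  ]
soap [ 0.7558 -0.1077  0.02  ] purple [ 0.3666 -0.2448  0.028 ] [ 0.7279 -0.2205  0.028 ] brush [ 0.3946 -0.1027  0.03  ] cup [0.7492 0.0203 0.085 ] bottle [0.683  0.3312 0.17  ]
A [ 0.0155 -0.0016]
B [ 0.0415 -0.0429]
C [-0.0065 -0.0439]
T [ 0.0142 -0.0334]
mark [-0.0415  0.2845]
ptr [0.043  0.2688]
ear [0.0385 0.1987]
T [ 0.5093 -0.0255]
A [ 0.5922 -0.0187]
C [ 0.5116 -0.1305]
t 0.1 at [ 0.2236 -0.6365  0.2385] hd 19.35 tilt [-0.    -0.001 -1.   ] shift mm [ 197.6 -181.4 -101.2] twist 18.1 w 0.0854
```

```bash
python3 -m inch '{"motion":[{"z":-0.04,"twist":6},{"z":-0.04,"twist":6},{"z":-0.04,"twist":6.1},{"x":0.01,"y":-0.035},{"x":0.01,"y":-0.035}]}' ; python3 -m inch '{"motion":[{"x":0.012,"y":-0.035},{"x":0.012,"y":-0.035},{"x":0.012,"y":-0.035},{"x":0.015,"y":-0.035},{"x":0.015,"y":-0.035}]}'; python3 -c "
from h import *
go([.44,-.2,.36],1.25)"
```

```text
t 0.1 at [ 0.2236 -0.6365  0.2385] hd 19.35 tilt [-0.    -0.001 -1.   ] shift mm [ 348.8 -340.3 -121. ] twist 18.1 w 0.0854invalid input
invalid input
```

```bash
python3 -m inch '{"motion":[{"x":0,"y":0,"z":-0.04,"twist":6,"gripper":1},{"x":0,"y":0,"z":-0.04,"twist":6,"gripper":1},{"x":0,"y":0,"z":-0.04,"twist":6.1,"gripper":1},{"x":0.01,"y":-0.035,"z":0,"twist":0,"gripper":1},{"x":0.01,"y":-0.035,"z":0,"twist":0,"gripper":1}]}'; python3 -c "
from h import *
go([.44,-.2,.36],1.25)"
```

```text
time: 0.52
eef_pos: [0.242, -0.5682, 0.3615]
ee_rot: [0.003, 1.0, 0.009, 0.001]
contact_force: [1.6, 0.3, -0.7]
width: 0.085
finger_force: 0.0
t 0.52 at [ 0.242  -0.5682  0.3615] hd 1.05 tilt [ 0.002  0.005 -1.   ] shift mm [ 2.047e+02 -3.645e+02 -2.000e-01] twist -0.2 w 0.085
```

```bash
python3 -m inch '{"motion":[{"x":0.0195,"y":-0.036,"z":0,"twist":0,"gripper":1},{"x":0.0195,"y":-0.036,"z":0,"twist":0,"gripper":1},{"x":0.0195,"y":-0.036,"z":0,"twist":0,"gripper":1},{"x":0.0195,"y":-0.036,"z":0,"twist":0,"gripper":1},{"x":0.0195,"y":-0.036,"z":0,"twist":0,"gripper":1}]}' | tail -6; python3 -m inch '{"motion":[{"x":0.02,"y":-0.036,"z":0,"twist":0,"gripper":1},{"x":0.02,"y":-0.036,"z":0,"twist":0,"gripper":1},{"x":0.02,"y":-0.036,"z":0,"twist":0,"gripper":1},{"x":0.02,"y":-0.036,"z":0,"twist":0,"gripper":1},{"x":0.02,"y":-0.036,"z":0,"twist":0,"gripper":1}]}'; python3 -c "
from h import *
go([.5704,-.1126,.15],1.25)"
```

```text
time: 0.93
eef_pos: [0.336, -0.3823, 0.3591]
ee_rot: [-0.0, 1.0, 0.011, -0.0]
contact_force: [1.7, -0.5, 0.3]
width: 0.0854
finger_force: 0.0
time: 1.35
eef_pos: [0.432, -0.2002, 0.3593]
ee_rot: [0.0, 1.0, 0.011, -0.0]
contact_force: [1.3, -1.2, -0.3]
width: 0.0853
finger_force: 0.0
t 1.35 at [ 0.432  -0.2002  0.3593] hd 1.25 tilt [-0.  0. -1.] shift mm [140.3 -84.6 209.3] twist -0.0 w 0.0853
```

```bash
python3 -m inch '{"motion":[{"x":0.025,"y":-0.025,"z":0.015,"twist":0,"gripper":1},{"x":0.025,"y":-0.025,"z":0.02,"twist":0,"gripper":1},{"x":0.03,"y":-0.02,"z":0.02,"twist":0,"gripper":1},{"x":0.03,"y":-0.015,"z":0.02,"twist":0,"gripper":1},{"x":0.03,"y":0,"z":0.025,"twist":0,"gripper":1}]}' | head -2; python3 -m inch '{"motion":[{"x":0,"y":0,"z":0.035,"twist":0,"gripper":1},{"x":0,"y":0,"z":0.035,"twist":0,"gripper":1},{"x":0,"y":0,"z":0,"twist":0,"gripper":1}]}'; python3 - <<'E'
from h import *
go([.5704,-.1126,.048],1.25)
m=camera_model("wrist");a=snapshot("wrist");cv2.imwrite("pics/w1.png",a[:,:,::-1])
print([tuple(np.round(proj("wrist",p,m))) for p in [(.571,-.0808,.036),(.5979,-.1215,.036),(.55,-.1235,.036),(.5704,-.1126,.064)]])
E
```

```text
time: 1.77
eef_pos: [0.5717, -0.1096, 0.2591]
time: 2.02
eef_pos: [0.5663, -0.1134, 0.1827]
ee_rot: [-0.001, 1.0, 0.011, -0.006]
contact_force: [-2.7, -0.5, -1.2]
width: 0.0856
finger_force: 0.0
t 2.02 at [ 0.5663 -0.1134  0.1827] hd 1.31 tilt [-0.011 -0.002 -1.   ] shift mm [  5.6  -0.4 134.7] twist 0.06 w 0.0856
[(np.float64(236.0), np.float64(184.0)), (np.float64(290.0), np.float64(151.0)), (np.float64(290.0), np.float64(211.0)), (np.float64(277.0), np.float64(196.0))]
```

View pics/w1.png

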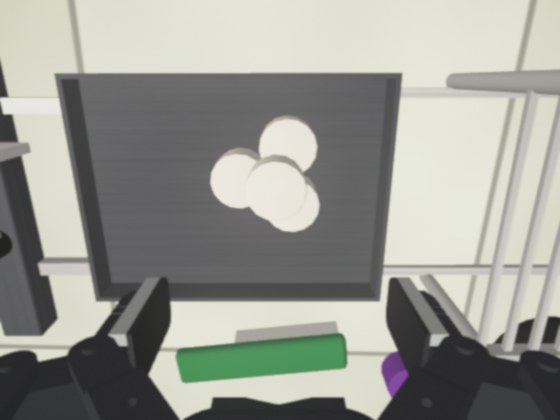

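The view shows the four pucks within 2–4 mm of the estimates: A (238,180), B (288,146), C about (293,204), T (275,189). The fingers are open, so I'm going down for T.

```bash
python3 -m inch '{"motion":[{"x":0.003,"y":0,"z":0.035,"twist":0,"gripper":1},{"x":0,"y":0,"z":0.035,"twist":0,"gripper":1},{"x":0,"y":0,"z":0.035,"twist":0,"gripper":1},{"x":0,"y":0,"z":0.033,"twist":0,"gripper":1},{"x":0,"y":0,"z":0,"twist":0,"gripper":1}]}' ; python3 -c "
from h import *
go([.5725,-.1126,.048],1.25)"
```

```text
time: 2.48
eef_pos: [0.5708, -0.114, 0.0483]
ee_rot: [-0.0, 1.0, 0.011, -0.003]
contact_force: [-0.5, -0.2, 0.6]
width: 0.0857
finger_force: 0.0
t 2.48 at [ 0.5708 -0.114   0.0483] hd 1.24 tilt [-0.006 -0.001 -1.   ] shift mm [ 1.7 -1.4  0.3] twist -0.01 w 0.0857
```

```bash
python3 -m inch '{"motion":[{"x":0,"y":0,"z":0,"twist":0,"gripper":0.4},{"x":0,"y":0,"z":0,"twist":0,"gripper":0.4},{"x":0,"y":0,"z":0,"twist":0,"gripper":0.4},{"x":0,"y":0,"z":0,"twist":0,"gripper":0.4},{"x":0,"y":0,"z":0,"twist":0,"gripper":0.4}]}' 25 | grep -v rot; python3 -m inch '{"motion":[{"x":0,"y":0,"z":0,"twist":0,"gripper":0.4},{"x":0,"y":0,"z":0,"twist":0,"gripper":0.4},{"x":0,"y":0,"z":0,"twist":0,"gripper":0.4}]}'  | grep -v rot
```

```text
time: 2.9
eef_pos: [0.5746, -0.1144, 0.0542]
contact_force: [-1.3, 0.5, 10.6]
width: 0.0428
finger_force: 24.0
time: 3.15
eef_pos: [0.5745, -0.1144, 0.0542]
contact_force: [-0.7, 0.4, 10.2]
width: 0.0428
finger_force: 24.0
```

```bash
python3 -m inch '{"motion":[{"x":0,"y":0,"z":-0.035,"twist":0,"gripper":0.4},{"x":-0.01,"y":-0.02,"z":0,"twist":0,"gripper":0.4},{"x":-0.02,"y":-0.03,"z":0,"twist":0,"gripper":0.4},{"x":-0.02,"y":-0.03,"z":0,"twist":0,"gripper":0.4},{"x":-0.015,"y":-0.008,"z":0,"twist":0,"gripper":0.4}]}' | grep -v rot; python3 -m inch '{"motion":[{"x":0,"y":0,"z":0,"twist":0,"gripper":0.4},{"x":0,"y":0,"z":0,"twist":0,"gripper":0.4}]}'  | grep -v rot;  python3 -c "
from h import *
go([.5113,-.0255,.030],1.25)"
```

```text
time: 3.57
eef_pos: [0.5052, -0.0229, 0.0881]
contact_force: [0.0, -0.2, -1.2]
width: 0.043
finger_force: 26.1
time: 3.73
eef_pos: [0.5064, -0.0271, 0.0879]
contact_force: [0.6, -0.3, -1.1]
width: 0.0427
finger_force: 26.1
t 3.73 at [ 0.5064 -0.0271  0.0879] hd 1.33 tilt [ 0.002  0.    -1.   ] shift mm [ 4.8 -1.5 57.9] twist 0.08 w 0.0427
```

```bash
python3 -m inch '{"motion":[{"x":0.003,"y":-0.001,"z":0.025,"twist":0,"gripper":0.4},{"x":0,"y":0,"z":0.02,"twist":0,"gripper":0.4},{"x":0,"y":0,"z":0.009,"twist":0,"gripper":0.4},{"x":0,"y":0,"z":0,"twist":0,"gripper":0.4},{"x":0,"y":0,"z":0,"twist":0,"gripper":0.4}]}' | grep -v rot
```

```text
time: 4.15
eef_pos: [0.5094, -0.0271, 0.0326]
contact_force: [0.0, 0.4, -0.5]
width: 0.043
finger_force: 26.1
```

```bash
python3 -m inch '{"motion":[{"x":0,"y":0,"z":0.004,"twist":0,"gripper":0.4},{"x":0,"y":0,"z":0,"twist":0,"gripper":0.4},{"x":0,"y":0,"z":0,"twist":0,"gripper":0.4}]}' | grep -v rot;python3 -m inch '{"motion":[{"x":0,"y":0,"z":0.0,"twist":0,"gripper":0.6},{"x":0,"y":0,"z":0,"twist":0,"gripper":0.8},{"x":0,"y":0,"z":0,"twist":0,"gripper":0.9},{"x":0,"y":0,"z":0,"twist":0,"gripper":0.9}]}' | grep -v rot; python3 -m inch '{"motion":[{"x":0,"y":0,"z":-0.03,"twist":0,"gripper":0.9},{"x":0,"y":0,"z":-0.03,"twist":0,"gripper":1},{"x":0,"y":0,"z":-0.03,"twist":-7,"gripper":1},{"x":0,"y":0,"z":0,"twist":-7,"gripper":1},{"x":0,"y":0,"z":0,"twist":-7,"gripper":1}]}' | grep -v rot
python3 -c "
from h import *
go([.573,-.0805,.1],91.25)"
```

```text
time: 4.4
eef_pos: [0.5093, -0.0266, 0.0289]
contact_force: [1.2, 0.3, -0.6]
width: 0.0429
finger_force: 26.1
time: 4.73
eef_pos: [0.509, -0.0264, 0.0285]
contact_force: [-0.2, 0.4, -0.9]
width: 0.0768
finger_force: 0.0
time: 5.15
eef_pos: [0.5101, -0.0264, 0.1204]
contact_force: [-0.3, 0.8, -0.0]
width: 0.0854
finger_force: 0.0
t 5.15 at [ 0.5101 -0.0264  0.1204] hd 22.59 tilt [ 0.004  0.002 -1.   ] shift mm [37.2 74.  20.6] twist -68.66 w 0.0854
```

```bash
python3 -m inch '{"motion":[{"x":0,"y":0,"z":0,"twist":-7,"gripper":1},{"x":0,"y":0,"z":0,"twist":-7,"gripper":1},{"x":0,"y":0,"z":0,"twist":-7,"gripper":1},{"x":0,"y":0,"z":0,"twist":-7,"gripper":1},{"x":0,"y":0,"z":0,"twist":-7,"gripper":1}]}' >/dev/null; python3 -m inch '{"motion":[{"x":0,"y":0,"z":0,"twist":-7,"gripper":1},{"x":0,"y":0,"z":0,"twist":-7,"gripper":1},{"x":0,"y":0,"z":0,"twist":-7,"gripper":1},{"x":0,"y":0,"z":0,"twist":-7,"gripper":1},{"x":0,"y":0,"z":0,"twist":-5.7,"gripper":1}]}' >/dev/null
python3 - <<'E'
from h import *
go([.573,-.0805,.1],91.25)
a=snapshot("top");p=(a[:,:,0]>110).astype(np.uint8)
cv2.imwrite("pics/t2.png",cv2.resize(a[150:290,170:380,::-1],None,fx=3.8,fy=3.8,interpolation=2))
E
```

```text
t 5.98 at [ 0.5089 -0.0266  0.1183] hd 91.31 tilt [-0.  0. -1.] shift mm [-55.3  62.9  18.3] twist 0.06 w 0.0852
```

View pics/t2.png

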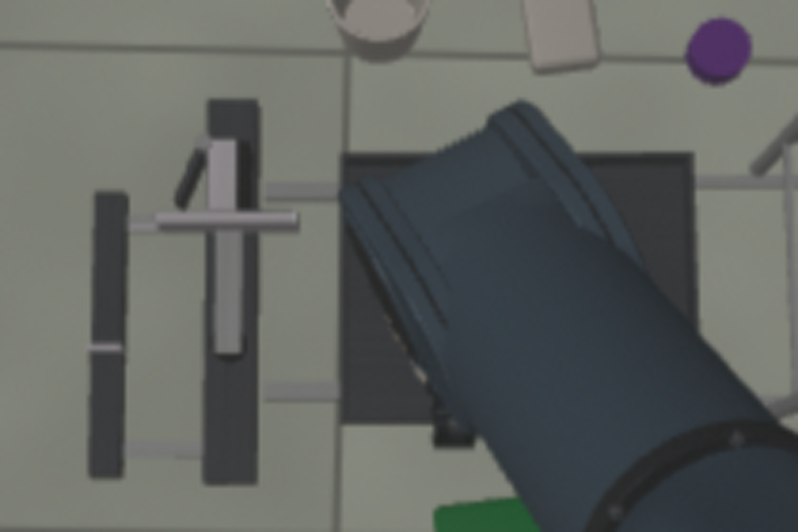

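The arm hides the tray in this view. I'll move over A and use the wrist camera.

```bash
python3 -m inch '{"motion":[{"x":-0.02,"y":0.02,"z":-0.02,"twist":0,"gripper":1},{"x":-0.02,"y":0.025,"z":-0.02,"twist":0,"gripper":1},{"x":-0.013,"y":0.018,"z":-0.02,"twist":0,"gripper":1},{"x":0,"y":0,"z":0,"twist":0,"gripper":1},{"x":0,"y":0,"z":0,"twist":0,"gripper":1}]}' >/dev/null
python3 - <<'E'
from h import *
go([.573,-.0805,.033],91.25)
m=camera_model("wrist");a=snapshot("wrist");cv2.imwrite("pics/w2.png",a[:,:,::-1])
for n,p in [("A",(.571,-.0808,.036)),("B",(.5979,-.1215,.036)),("C",(.55,-.1235,.036)),("T",(.509,-.0264,.036))]: print(n,np.round(proj("wrist",p,m)))
g=(a.min(2)>140).astype(np.uint8)*255
c=cv2.HoughCircles(cv2.GaussianBlur(a[:,:,0],(5,5),1),cv2.HOUGH_GRADIENT,1,30,param1=120,param2=25,minRadius=20,maxRadius=50)
for u,v,r in (c[0] if c is not None else []): print(u,v,r,onz("wrist",u,v,.036,m))
E
```

```text
t 6.45 at [ 0.5737 -0.0792  0.1789] hd 90.72 tilt [ 0.     0.002 -1.   ] shift mm [ -1.3  -1.  145.9] twist -0.53 w 0.0854
A [273. 194.]
B [306. 243.]
C [246. 245.]
T [188. 121.]
189.5 120.5 32.4 [ 0.5104 -0.0258  0.036 ]
251.5 241.5 28.1 [ 0.5543 -0.1206  0.036 ]
307.5 240.5 25.2 [ 0.5993 -0.1192  0.036 ]
276.5 192.5 29.4 [ 0.574  -0.0794  0.036 ]
```

View pics/w2.png

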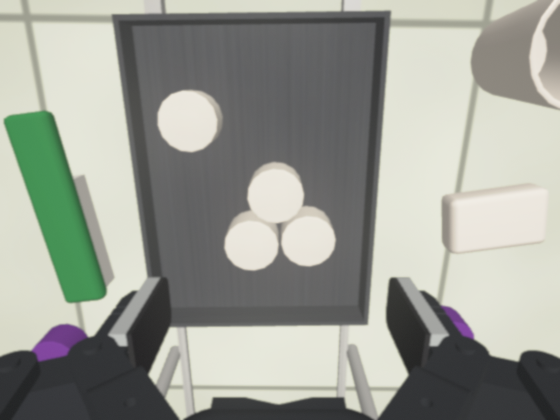

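T lies flat at (189,120), with A at (276,192), C at (251,241) and B at (307,240). Next I grasp A.

```bash
python3 -m inch '{"motion":[{"x":0,"y":0,"z":0.038,"twist":-0.5,"gripper":1},{"x":0,"y":0,"z":0.038,"twist":0,"gripper":1},{"x":0,"y":0,"z":0.035,"twist":0,"gripper":1},{"x":0,"y":0,"z":0.034,"twist":0,"gripper":1},{"x":0,"y":0,"z":0,"twist":0,"gripper":1}]}' |grep -v rot; python3 -m inch '{"motion":[{"x":0,"y":0,"z":0,"twist":0,"gripper":0.4},{"x":0,"y":0,"z":0,"twist":0,"gripper":0.4},{"x":0,"y":0,"z":0,"twist":0,"gripper":0.4},{"x":0,"y":0,"z":0,"twist":0,"gripper":0.4},{"x":0,"y":0,"z":0,"twist":0,"gripper":0.4}]}' 25 | grep -v rot
```

```text
time: 6.92
eef_pos: [0.5675, -0.0773, 0.0272]
contact_force: [-1.3, -0.2, 0.0]
width: 0.0851
finger_force: 0.0
time: 7.33
eef_pos: [0.5739, -0.0782, 0.0356]
contact_force: [-2.5, 0.8, 7.5]
width: 0.0422
finger_force: 24.4
```

```bash
python3 -m inch '{"motion":[{"x":0,"y":0,"z":-0.03,"twist":0,"gripper":0.4},{"x":0.02,"y":0.007,"z":0,"twist":0,"gripper":0.4},{"x":0.02,"y":0.007,"z":0,"twist":0,"gripper":0.4},{"x":0.02,"y":0.005,"z":0,"twist":0,"gripper":0.4},{"x":0,"y":0,"z":0,"twist":0,"gripper":0.4}]}' | grep -v rot; python3 -m inch '{"motion":[{"x":0,"y":0,"z":0.015,"twist":0,"gripper":0.4},{"x":0,"y":0,"z":0.01,"twist":0,"gripper":0.4},{"x":0,"y":0,"z":0,"twist":0,"gripper":0.4},{"x":0,"y":0,"z":0,"twist":0,"gripper":0.4}]}' | grep -v rot
```

```text
time: 7.75
eef_pos: [0.5921, -0.0125, 0.0656]
contact_force: [0.2, 0.1, 0.0]
width: 0.0421
finger_force: 26.0
time: 8.08
eef_pos: [0.5899, -0.0185, 0.0384]
contact_force: [0.7, -0.2, -0.6]
width: 0.0423
finger_force: 26.0
```

```bash
python3 -m inch '{"motion":[{"x":0,"y":0,"z":0.003,"twist":0,"gripper":0.4},{"x":0,"y":0,"z":0,"twist":0,"gripper":0.4},{"x":0,"y":0,"z":0,"twist":0,"gripper":0.5},{"x":0,"y":0,"z":0,"twist":0,"gripper":0.62},{"x":0,"y":0,"z":0,"twist":0,"gripper":0.62}]}' | grep -v rot; python3 -m inch '{"motion":[{"x":0,"y":0,"z":-0.03,"twist":0,"gripper":0.62},{"x":0,"y":0,"z":-0.04,"twist":0,"gripper":0.8},{"x":-0.02,"y":0,"z":-0.04,"twist":0,"gripper":1},{"x":0,"y":0,"z":0,"twist":7,"gripper":1},{"x":0,"y":0,"z":0,"twist":7,"gripper":1}]}' | grep -v rot
python3 -m inch '{"motion":[{"x":0,"y":0,"z":0,"twist":7,"gripper":1},{"x":0,"y":0,"z":0,"twist":7,"gripper":1},{"x":0,"y":0,"z":0,"twist":7,"gripper":1},{"x":0,"y":0,"z":0,"twist":7,"gripper":1},{"x":0,"y":0,"z":0,"twist":7,"gripper":1}]}' >/dev/null; python3 -m inch '{"motion":[{"x":0,"y":0,"z":0,"twist":7,"gripper":1},{"x":0,"y":0,"z":0,"twist":7,"gripper":1},{"x":0,"y":0,"z":0,"twist":7,"gripper":1},{"x":0,"y":0,"z":0,"twist":7,"gripper":1},{"x":0,"y":0,"z":0,"twist":6.5,"gripper":1}]}' >/dev/null
python3 -c "
from h import *
go([.553,-.122,.15],1.25)"
```

```text
time: 8.5
eef_pos: [0.5903, -0.018, 0.0355]
contact_force: [-0.1, 1.0, 0.1]
width: 0.0526
finger_force: 0.0
time: 8.92
eef_pos: [0.5921, -0.038, 0.1451]
contact_force: [-0.4, 0.1, -0.5]
width: 0.085
finger_force: 0.0
t 9.75 at [ 0.5907 -0.0364  0.1427] hd 7.61 tilt [ 0. -0. -1.] shift mm [-48.7  79.9  -7.3] twist 6.36 w 0.0854
```

```bash
python3 -m inch '{"motion":[{"x":0,"y":0,"z":-0.02,"twist":6.4,"gripper":1},{"x":-0.013,"y":0.028,"z":-0.02,"twist":0,"gripper":1},{"x":-0.013,"y":0.028,"z":0,"twist":0,"gripper":1},{"x":-0.013,"y":0.028,"z":0,"twist":0,"gripper":1},{"x":0,"y":0,"z":0,"twist":0,"gripper":1}]}' >/dev/null
python3 -m inch '{"motion":[{"x":0,"y":0,"z":0,"twist":0,"gripper":1}]}' >/dev/null
python3 - <<'E'
from h import *
go([.553,-.122,.034],1.25)
m=camera_model("wrist");a=snapshot("wrist");cv2.imwrite("pics/w3.png",a[:,:,::-1])
c=cv2.HoughCircles(cv2.GaussianBlur(a[:,:,0],(5,5),1),cv2.HOUGH_GRADIENT,1,30,param1=120,param2=22,minRadius=24,maxRadius=36)
for u,v,r in (c[0] if c is not None else []): print(u,v,r,onz("wrist",u,v,.036,m))
E
```

```text
t 10.25 at [ 0.5532 -0.1236  0.1828] hd 1.35 tilt [-0.     0.001 -1.   ] shift mm [-1.000e-01 -1.700e+00  1.488e+02] twist 0.1 w 0.0855
273.5 132.5 29.3 [ 0.5996 -0.1196  0.036 ]
277.5 191.5 27.1 [ 0.5541 -0.1236  0.036 ]
140.5 140.5 30.2 [ 0.5914 -0.0204  0.036 ]
158.5 238.5 28.0 [ 0.5123 -0.0277  0.036 ]
```

```bash
python3 -m inch '{"motion":[{"x":0,"y":0,"z":0.038,"twist":0,"gripper":1},{"x":0,"y":0,"z":0.038,"twist":0,"gripper":1},{"x":0,"y":0,"z":0.037,"twist":0,"gripper":1},{"x":0,"y":0,"z":0.033,"twist":0,"gripper":1},{"x":0,"y":0,"z":0,"twist":0,"gripper":1}]}' |grep -v rot; python3 -m inch '{"motion":[{"x":0,"y":0,"z":0,"twist":0,"gripper":0.4},{"x":0,"y":0,"z":0,"twist":0,"gripper":0.4},{"x":0,"y":0,"z":0,"twist":0,"gripper":0.4},{"x":0,"y":0,"z":0,"twist":0,"gripper":0.4},{"x":0,"y":0,"z":0,"twist":0,"gripper":0.4}]}' 25 | grep -v rot; python3 -m inch '{"motion":[{"x":0,"y":0,"z":-0.03,"twist":0,"gripper":0.4},{"x":-0.02,"y":0.002,"z":0,"twist":0,"gripper":0.4},{"x":-0.022,"y":0.003,"z":0,"twist":0,"gripper":0.4},{"x":0,"y":0,"z":0,"twist":0,"gripper":0.4},{"x":0,"y":0,"z":0,"twist":0,"gripper":0.4}]}' | grep -v rot;python3 -m inch '{"motion":[{"x":0,"y":0,"z":0.015,"twist":0,"gripper":0.4},{"x":0,"y":0,"z":0.01,"twist":0,"gripper":0.4},{"x":0,"y":0,"z":0,"twist":0,"gripper":0.4},{"x":0,"y":0,"z":0,"twist":0,"gripper":0.4}]}' | grep -v rot
```

```text
time: 10.72
eef_pos: [0.5509, -0.1191, 0.0309]
contact_force: [-0.3, -0.6, 0.2]
width: 0.0855
finger_force: 0.0
time: 11.13
eef_pos: [0.5556, -0.1216, 0.039]
contact_force: [-1.0, 1.0, 8.2]
width: 0.042
finger_force: 24.3
time: 11.55
eef_pos: [0.512, -0.1283, 0.0682]
contact_force: [0.9, 0.6, -0.9]
width: 0.0419
finger_force: 25.5
time: 11.88
eef_pos: [0.5123, -0.1275, 0.0413]
contact_force: [-0.7, 0.2, -0.2]
width: 0.0421
finger_force: 25.5
```

```bash
python3 -m inch '{"motion":[{"x":0,"y":0,"z":0.003,"twist":0,"gripper":0.4},{"x":0,"y":0,"z":0,"twist":0,"gripper":0.4},{"x":0,"y":0,"z":0,"twist":0,"gripper":0.55},{"x":0,"y":0,"z":0,"twist":0,"gripper":0.7},{"x":0,"y":0,"z":0,"twist":0,"gripper":0.7}]}' | grep -v rot; python3 -m inch '{"motion":[{"x":0,"y":0,"z":-0.03,"twist":0,"gripper":0.7},{"x":0,"y":0,"z":-0.04,"twist":0,"gripper":0.8},{"x":0,"y":-0.02,"z":-0.04,"twist":0,"gripper":1},{"x":0,"y":-0.03,"z":-0.03,"twist":0,"gripper":1},{"x":0,"y":0,"z":0,"twist":0,"gripper":1}]}' | grep -v rot
python3 -m inch '{"motion":[{"x":0,"y":0,"z":0,"twist":0,"gripper":1}]}' >/dev/null
python3 - <<'E'
from h import *
go([.60,.12,.2],1.25)
m=camera_model("wrist");a=snapshot("wrist");cv2.imwrite("pics/w4.png",a[:,:,::-1])
c=cv2.HoughCircles(cv2.GaussianBlur(a[:,:,0],(5,5),1),cv2.HOUGH_GRADIENT,1,30,param1=120,param2=22,minRadius=22,maxRadius=36)
for u,v,r in (c[0] if c is not None else []): print(u,v,r,onz("wrist",u,v,.036,m))
E
```

```text
time: 12.3
eef_pos: [0.5124, -0.1277, 0.0388]
contact_force: [0.6, -1.0, -0.4]
width: 0.0599
finger_force: 0.0
time: 12.72
eef_pos: [0.5139, -0.0744, 0.1811]
contact_force: [1.8, 1.0, -0.7]
width: 0.0855
finger_force: 0.0
t 12.8 at [ 0.512  -0.0781  0.1773] hd 1.72 tilt [ 0.004  0.    -1.   ] shift mm [  94.  -195.4  -22.4] twist 0.47 w 0.0854
339.5 74.5 32.9 [ 0.6008 -0.1186  0.036 ]
343.5 197.5 26.6 [ 0.5118 -0.1287  0.036 ]
202.5 83.5 32.1 [ 0.5921 -0.0231  0.036 ]
209.5 196.5 27.5 [ 0.5096 -0.0258  0.036 ]
```

View pics/w4.png

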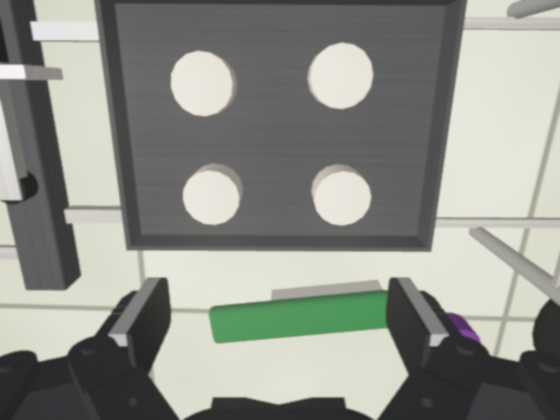

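All four pucks lie flat and well apart at (203,83), (341,75), (212,195) and (341,195). Next comes the leg.

```bash
python3 -m inch '{"motion":[{"x":0,"y":-0.03,"z":-0.005,"twist":0,"gripper":1},{"x":0.02,"y":-0.035,"z":-0.005,"twist":0,"gripper":1},{"x":0.02,"y":-0.035,"z":-0.005,"twist":0,"gripper":1},{"x":0.02,"y":-0.035,"z":-0.003,"twist":0,"gripper":1},{"x":0.02,"y":-0.035,"z":0,"twist":0,"gripper":0.9}]}' >/dev/null; python3 -m inch '{"motion":[{"x":0.006,"y":-0.03,"z":0,"twist":0,"gripper":0.9},{"x":0,"y":0,"z":0,"twist":0,"gripper":0.9},{"x":0,"y":0,"z":0,"twist":0,"gripper":0.9},{"x":0,"y":0,"z":0,"twist":0,"gripper":0.9}]}'|grep -v rot
python3 - <<'E'
from h import *
go([.6086,.1263,.045],1.25)
m=camera_model("wrist");a=snapshot("wrist");cv2.imwrite("pics/w5.png",a[:,:,::-1])
print("ear corners pred",[np.round(proj("wrist",p,m)) for p in [(.594,.167,.075),(.594,.073,.075),(.586,.167,.075)]],"ptr",np.round(proj("wrist",(.5926,.19,.034),m)),"mark",np.round(proj("wrist",(.508,.204,.034),m)))
E
```

```text
time: 13.6
eef_pos: [0.5909, 0.1209, 0.1917]
contact_force: [-0.9, -0.0, 0.1]
width: 0.0769
finger_force: 0.0
t 13.6 at [0.5909 0.1209 0.1917] hd 1.49 tilt [-0.003  0.002 -1.   ] shift mm [ 18.3  -5.2 146.6] twist 0.24 w 0.0769
ear corners pred [array([212., 198.]), array([346., 201.]), array([212., 209.])] ptr [192. 184.] mark [180. 277.]
```

View pics/w5.png

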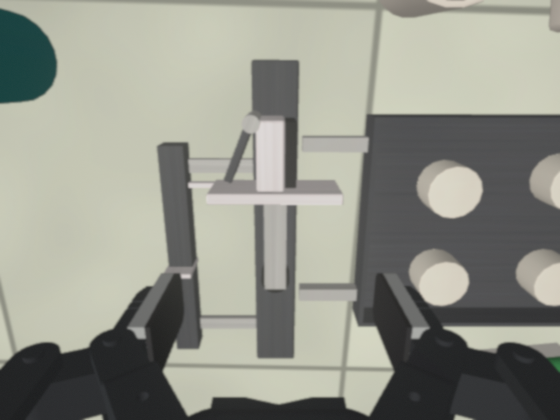

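The wrist view shows the ears band at rows 181–203, the pointer tongue at about (200,185), the mark at (182,270) and the open cam lever running from (252,122) to (229,180). I'll measure it more finely in an enlarged crop.

```bash
python3 - <<'E'
from h import *
m=camera_model("wrist");E=np.array(m["extrinsics"]);print("cam",(-E[:3,:3].T@E[:3,3]).round(3),"fwd",E[2,:3].round(3),m["vfov"],m["cx"],m["cy"])
a=cv2.imread("pics/w5.png")
cv2.imwrite("pics/w5c.png",cv2.resize(a[100:300,150:360],None,fx=3,fy=3,interpolation=cv2.INTER_CUBIC))
g=a.max(2).astype(int)
print("ear col 240..320",[ (c,g[172:212,c].tolist()) for c in (300,)])
print("ptr cols",[(c,g[176:194,c].tolist()) for c in (196,202)])
print("mark",[(c,g[260:284,c].tolist()) for c in (176,184)])
E
```

```text
cam [0.673 0.122 0.327] fwd [-0.314 -0.01  -0.949] 58.421352785307924 278.01360714671694 206.4161495890402
ear col 240..320 [(300, [199, 199, 200, 199, 200, 200, 196, 184, 161, 147, 145, 145, 145, 145, 145, 145, 146, 146, 145, 144, 147, 161, 186, 207, 215, 217, 217, 217, 216, 215, 216, 216, 214, 206, 203, 201, 201, 202, 201, 201])]
ptr cols [(196, [197, 198, 197, 195, 184, 167, 169, 195, 213, 217, 217, 213, 203, 199, 198, 198, 199, 199]), (202, [197, 197, 197, 195, 184, 168, 170, 195, 213, 217, 216, 213, 203, 199, 198, 198, 199, 198])]
mark [(176, [91, 92, 92, 91, 91, 94, 108, 128, 138, 140, 140, 137, 123, 93, 65, 56, 54, 54, 53, 53, 53, 53, 51, 51]), (184, [93, 93, 92, 93, 93, 97, 111, 132, 141, 143, 142, 142, 145, 159, 186, 208, 214, 199, 160, 116, 93, 90, 89, 89])]
```

View pics/w5c.png

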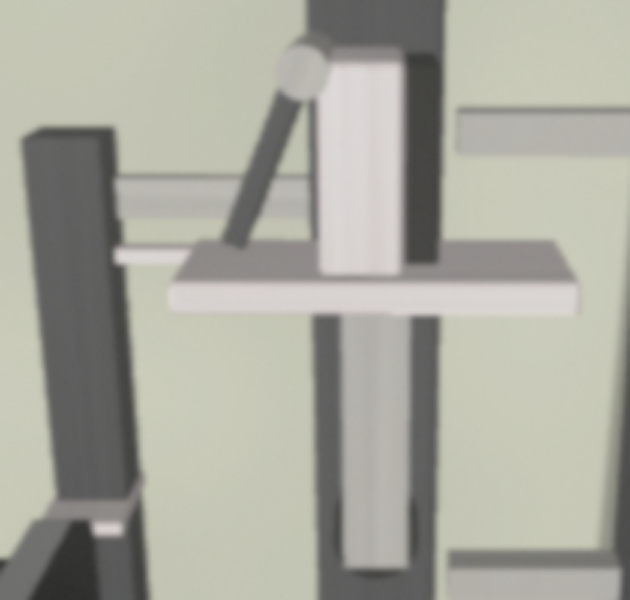

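```bash
python3 - <<'E'
from h import *
m=camera_model("wrist")
yaw=np.radians(1.25);R=np.array([[np.cos(yaw),-np.sin(yaw)],[np.sin(yaw),np.cos(yaw)]]);c=np.array([.5555,-.0795])
f=lambda u,v:(150+(u+.5)/3-.5,100+(v+.5)/3-.5)
for n,u,v,z in [("ear rear",300,193.6,.075),("ear front",300,204.8,.075),("ptr",200,185.5,.034),("mark",184,275.8,.034),
 ("earL",*f(169,283),.075),("earR",*f(578,283),.075),("block L",*f(319,160),.072),("blockR",*f(402,160),.072),("lever tip out",*f(224,241),.071),("lever tip in",*f(246,246),.071)]:
    p=onz("wrist",u,v,z,m);print(n,p,(R.T@(p[:2]-c)).round(4))
# top view subpixel
a=cv2.imread("pics/top.png").max(2).astype(int)
print("ptr",[a[202:216,q].tolist() for q in (205,208)],"mark",[a[234:248,q].tolist() for q in (196,199)])
E
```

```text
ear rear [0.599  0.1047 0.075 ] [0.0475 0.1832]
ear front [0.5908 0.1044 0.075 ] [0.0393 0.1831]
ptr [0.592  0.1828 0.034 ] [0.0422 0.2614]
mark [0.5098 0.2002 0.034 ] [-0.0396  0.2806]
earL [0.5972 0.1704 0.075 ] [0.0471 0.2489]
earR [0.5994 0.0751 0.075 ] [0.0473 0.1536]
block L [0.6263 0.1358 0.072 ] [0.0755 0.2137]
blockR [0.6268 0.1169 0.072 ] [0.0756 0.1948]
lever tip out [0.6065 0.1579 0.071 ] [0.0562 0.2362]
lever tip in [0.6055 0.1528 0.071 ] [0.0551 0.2312]
ptr [[117, 117, 117, 116, 112, 110, 112, 120, 114, 108, 116, 117, 117, 118], [117, 116, 116, 115, 112, 110, 112, 120, 113, 107, 116, 116, 117, 118]] mark [[56, 58, 57, 56, 56, 64, 90, 119, 85, 59, 56, 56, 56, 57], [55, 55, 56, 55, 56, 63, 91, 120, 85, 59, 56, 56, 56, 57]]
```

```bash
python3 -m inch '{"motion":[{"x":0.023,"y":-0.006,"z":0.02,"twist":0.2,"gripper":0.86},{"x":0,"y":0,"z":0.02,"twist":0,"gripper":0.86},{"x":0,"y":0,"z":0,"twist":0,"gripper":0.86},{"x":0,"y":0,"z":0,"twist":0,"gripper":0.86},{"x":0,"y":0,"z":0,"twist":0,"gripper":0.86}]}'|grep -v rot
python3 - <<'E'
from h import *
go([.614,.127,.043],1.25)
m=camera_model("wrist");a=snapshot("wrist")
print([(c,a[150:215,c].max(1).tolist()) for c in (315,)])
print("row of ear rear top pred",proj("wrist",(.599,.1,.075),m))
E
```

```text
time: 14.07
eef_pos: [0.6141, 0.1279, 0.154]
contact_force: [0.4, -1.0, 0.3]
width: 0.0735
finger_force: 0.0
t 14.07 at [0.6141 0.1279 0.154 ] hd 1.27 tilt [-0.  0. -1.] shift mm [-1.00e-01  9.00e-01  1.11e+02] twist 0.02 w 0.0735
[(315, [191, 191, 192, 192, 192, 192, 192, 192, 192, 192, 192, 192, 193, 192, 192, 192, 193, 193, 193, 192, 192, 191, 179, 154, 130, 125, 139, 159, 168, 169, 169, 169, 169, 170, 169, 169, 169, 169, 169, 170, 171, 174, 180, 188, 192, 192, 192, 193, 193, 193, 193, 193, 193, 194, 193, 193, 193, 193, 193, 193, 193, 193, 193, 194, 193])]
row of ear rear top pred (np.float64(322.04208657849495), np.float64(247.1637868418591))
```

```bash
python3 -m inch '{"motion":[{"x":0,"y":0,"z":0.03,"twist":0,"gripper":0.86},{"x":0,"y":0,"z":0.03,"twist":0,"gripper":0.86},{"x":0,"y":0,"z":0.02,"twist":0,"gripper":0.86},{"x":0,"y":0,"z":0,"twist":0,"gripper":0.86}]}'|grep -v rot
python3 -m inch '{"motion":[{"x":0,"y":0,"z":0.02,"twist":0,"gripper":0.86},{"x":0,"y":0,"z":0.012,"twist":0,"gripper":0.86},{"x":0,"y":0,"z":0,"twist":0,"gripper":0.86},{"x":0,"y":0,"z":0,"twist":0,"gripper":0.86}]}'|grep -v rot
python3 - <<'E'
from h import *
go([.614,.127,.043],1.25)
cv2.imwrite("pics/w6.png",snapshot("wrist")[:,:,::-1])
E
```

```text
time: 14.45
eef_pos: [0.6122, 0.1283, 0.0707]
contact_force: [0.1, -0.3, -0.3]
width: 0.0734
finger_force: 0.0
time: 14.78
eef_pos: [0.6144, 0.1292, 0.0421]
contact_force: [-0.5, -0.0, 0.3]
width: 0.0732
finger_force: 0.0
t 14.78 at [0.6144 0.1292 0.0421] hd 1.35 tilt [ 0.  0. -1.] shift mm [-0.5  2.2 -0.9] twist 0.1 w 0.0732
```

View pics/w6.png

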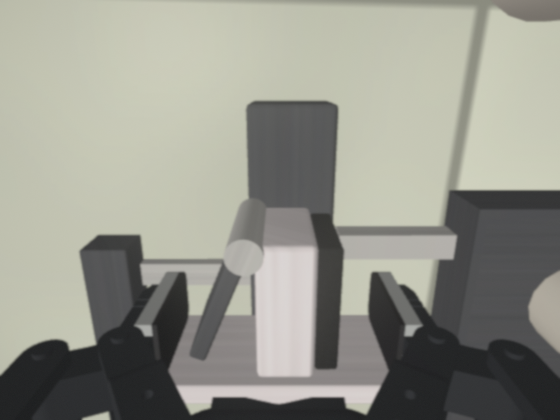

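The view shows the fingers straddling the block behind the ears, with the lever tip at (200,355) inside the left finger. I'm drawing the leg out.

```bash
python3 -m inch '{"motion":[{"x":-0.004,"y":0.002,"z":0,"twist":0,"gripper":0.86},{"x":-0.008,"y":0,"z":0,"twist":0,"gripper":0.86},{"x":-0.012,"y":0,"z":0,"twist":0,"gripper":0.86},{"x":-0.012,"y":0,"z":0,"twist":0,"gripper":0.86},{"x":-0.012,"y":0,"z":0,"twist":0,"gripper":0.86}]}'|grep -v rot
python3 -m inch '{"motion":[{"x":-0.012,"y":0,"z":0,"twist":0,"gripper":0.86},{"x":-0.008,"y":0,"z":0,"twist":0,"gripper":0.86},{"x":0,"y":0,"z":0,"twist":0,"gripper":0.86},{"x":0,"y":0,"z":0,"twist":0,"gripper":0.86}]}'|grep -v rot
python3 - <<'E'
from h import *
go([.53,.127,.043],1.25)
a=snapshot("top");cv2.imwrite("pics/t3.png",a[:,:,::-1]);g=a.max(2).astype(int)
for q in (204,206,208,210): print(q,g[222:250,q].tolist())
for q in (196,199): print(q,g[234:248,q].tolist())
E
```

```text
time: 15.25
eef_pos: [0.5679, 0.1259, 0.0427]
contact_force: [7.8, -0.8, -1.3]
width: 0.0733
finger_force: 3.6
time: 15.58
eef_pos: [0.5473, 0.1254, 0.0425]
contact_force: [5.2, -2.0, 2.3]
width: 0.0737
finger_force: 2.3
t 15.58 at [0.5473 0.1254 0.0425] hd 1.35 tilt [ 0.003 -0.    -1.   ] shift mm [-17.3  -2.   -0.5] twist 0.1 w 0.0737
204 [71, 71, 71, 70, 68, 61, 52, 48, 48, 50, 57, 62, 64, 64, 64, 64, 64, 64, 64, 64, 64, 64, 66, 65, 65, 65, 66, 65]
206 [70, 70, 66, 56, 47, 47, 46, 45, 49, 61, 63, 63, 64, 64, 64, 64, 64, 64, 64, 64, 64, 65, 64, 65, 65, 65, 65, 65]
208 [66, 56, 47, 48, 47, 43, 46, 55, 62, 63, 63, 63, 64, 64, 64, 64, 64, 64, 64, 64, 63, 64, 64, 65, 64, 64, 65, 65]
210 [47, 46, 49, 44, 42, 48, 61, 64, 63, 64, 64, 63, 64, 63, 63, 63, 63, 64, 63, 64, 64, 64, 64, 64, 64, 64, 65, 64]
196 [65, 63, 62, 61, 62, 67, 81, 86, 72, 69, 68, 69, 69, 70]
199 [68, 67, 66, 66, 66, 66, 66, 67, 67, 68, 67, 68, 68, 68]
```

```bash
python3 - <<'E'
from h import *
mw=camera_model("wrist");ms=camera_model("scene")
yaw=np.radians(1.25);R=np.array([[np.cos(yaw),-np.sin(yaw)],[np.sin(yaw),np.cos(yaw)]]);c=np.array([.5555,-.0795])
w=lambda x,y,z:np.r_[c+R@np.array([x,y]),z]
px=-.0235
px=(R.T@(np.array([.5473,.1254])-c))[0]-.0163
print("ptr rack x",px)
for n,p in [("ptr",w(px,.265,.034)),("ptr root",w(px,.25,.034)),("mark -y end",w(-.0396,.274,.034)),("mark +y end",w(-.0396,.297,.034))]:
    print(n,np.round(proj("wrist",p,mw),1),np.round(proj("scene",p,ms),1))
a=snapshot("scene");b=snapshot("wrist");cv2.imwrite("pics/s3.png",a[:,:,::-1]);cv2.imwrite("pics/w7.png",b[:,:,::-1])
u,v=map(int,proj("scene",w(px,.265,.034),ms));g=a.max(2)
print("scene rows",v-8);print(g[v-8:v+9,u-14:u+24])
E
```

```text
ptr rack x -0.020028178678473663
ptr [142.9 315.1] [333.  247.1]
ptr root [176.7 315.1] [327.4 246.5]
mark -y end [128.1 351.7] [337.  243.1]
mark +y end [ 78.1 351.7] [345.4 244. ]
scene rows 239
[[ 80  57  35  30  50  59  56  61  55  21  13  40  97 121 119 121 118 122
  111 119 101  60  32  41  38  42  39  39  36  90 119 117 113 113 114 114
  116 112]
 [ 61  45  35  38  46  60  52  60  51  22   6  56 105 123 113 113 115 115
  115 118  99  59  34  37  39  37  40  34  39  89 118 115 113 110 111 113
  113 114]
 [ 40  37  38  34  45  51  47  59  49  18   9  63 110 120 113 115 115 115
  110 122  86  38  27  33  26  34  32  37  47  96 119 114 116 115 114 113
  112 115]
 [ 38  38  31  31  49  53  41  60  55  27  13  58 107 120 116 115 115 112
  114 121 111  91  93  79  64  60  49  36  53 105 115 115 110 115 113 113
  117 115]
 [ 38  35  34  32  60  57  46  64  43  17   5  76 117 116 113 113 116 113
  115 108  98  96 103  98  97 107 105 105 105 116 119 111 113 115 116 113
  116 114]
 [ 34  34  33  31  51  61  49  70  49  14  15  86 124 116 115 111 116 115
  116 101  81  80  83  83  86  94 
[... 1100 characters left out ...]
  43  42  42  31  58 101 122 121 119 117 117 117 119
  116 115]
 [ 77 116 119 115 113 115 116 117 113 116 117 118 118 118 118 118 119 120
  108  66  32  39  36  40  40  37  36  72 110 120 117 114 119 116 114 114
  117 119]
 [112 119 115 115 116 117 117 117 114 117 114 116 116 119 115 120 120 121
  103  58  34  38  39  39  41  40  31  77 113 121 118 117 118 121 118 117
  120 117]
 [121 116 115 115 114 115 113 116 114 117 117 120 114 118 119 114 120 126
   91  40  35  42  42  38  41  37  40  90 127 118 120 121 117 116 117 118
  116 118]
 [117 113 115 117 114 116 115 114 116 117 115 121 115 120 116 117 118 127
   91  42  35  38  39  36  39  38  41  94 122 119 118 113 119 118 122 120
  116 119]]
```

```bash
python3 - <<'E'
from h import *
m=camera_model("wrist");s,e,R=tool()
for f in ("w6","w7"):
    g=cv2.imread(f"pics/{f}.png").max(2).astype(int)
    for q in (237,352,360):
        print(f,q,300,g[300:400:2,q].tolist())
for v in (370,374,378,382,386): print(v,(onz("wrist",352,v,.075,m)-e)[0].round(4))
E
```

```text
w6 237 300 [194, 194, 195, 195, 195, 195, 194, 181, 145, 140, 140, 139, 139, 139, 140, 141, 138, 138, 137, 138, 140, 141, 141, 139, 138, 138, 138, 137, 138, 140, 141, 141, 138, 137, 136, 137, 138, 140, 139, 136, 137, 136, 150, 190, 207, 210, 211, 212, 181, 63]
w6 352 300 [201, 200, 200, 200, 200, 200, 200, 183, 143, 140, 139, 141, 141, 141, 141, 141, 140, 141, 140, 139, 140, 141, 141, 138, 139, 140, 139, 140, 141, 142, 143, 142, 139, 138, 136, 136, 138, 139, 138, 137, 137, 138, 151, 191, 209, 213, 214, 215, 214, 213]
w6 360 300 [201, 201, 201, 201, 201, 200, 200, 183, 143, 140, 140, 141, 140, 140, 141, 142, 140, 142, 141, 140, 140, 141, 141, 138, 139, 140, 139, 139, 141, 141, 143, 141, 139, 137, 135, 135, 138, 139, 138, 136, 138, 137, 151, 192, 209, 213, 214, 215, 214, 212]
w7 237 300 [212, 197, 158, 152, 151, 151, 148, 150, 151, 153, 150, 150, 149, 151, 152, 153, 152, 151, 150, 150, 149, 151, 152, 154, 152, 150, 149, 149, 150, 151, 152, 149, 148, 148, 151, 184, 215, 221, 222, 223, 223, 222, 222, 224, 219, 206, 207, 207, 178, 66]
w7 352 300 [213, 196, 155, 152, 150, 152, 151, 151, 154, 153, 152, 152, 151, 151, 152, 153, 151, 151, 151, 151, 150, 152, 154, 155, 153, 151, 149, 147, 148, 151, 151, 149, 148, 150, 151, 185, 216, 222, 224, 226, 226, 225, 224, 224, 219, 209, 210, 210, 210, 210]
w7 360 300 [213, 196, 155, 151, 150, 152, 152, 151, 152, 152, 152, 152, 151, 151, 152, 153, 150, 150, 151, 150, 151, 152, 154, 155, 153, 149, 148, 146, 147, 149, 151, 148, 149, 150, 151, 186, 217, 223, 224, 226, 226, 225, 224, 224, 219, 210, 211, 211, 211, 211]
370 -0.0093
374 -0.011
378 -0.0126
382 -0.0143
386 -0.016
```

```bash
python3 -m inch '{"motion":[{"x":-0.008,"y":-0.001,"z":0,"twist":0,"gripper":0.86},{"x":-0.008,"y":0,"z":0,"twist":0,"gripper":0.86},{"x":-0.004,"y":0,"z":0,"twist":0,"gripper":0.86},{"x":0,"y":0,"z":0,"twist":0,"gripper":0.86},{"x":0,"y":0,"z":0,"twist":0,"gripper":0.86}]}'|grep -v rot
cat > ck.py <<'E'
from h import *
yaw=np.radians(1.25);R2=np.array([[np.cos(yaw),-np.sin(yaw)],[np.sin(yaw),np.cos(yaw)]]);c=np.array([.5555,-.0795])
go([.527,.127,.043],1.25)
m=camera_model("wrist");a=snapshot("wrist");g=a.max(2).astype(int)
for q in (352,360):
    p=g[340:400,q];k=np.argmax(np.diff(p[2:]-0)+0*p[3:]);lv=(p[k-4]+p[k+9])/2
    i=[i for i in range(5,59) if p[i]<lv<=p[i+1]][0];v=340+i+(lv-p[i])/(p[i+1]-p[i])
    w=onz("wrist",q,v,.075,m);print("ear row",round(v,1),w[:2],"disp",.5986-w[0],"rack x",(R2.T@(w[:2]-c))[0].round(4))
s=snapshot("scene");cv2.imwrite("pics/s4.png",s[:,:,::-1]);print(s.max(2)[239:255,319:350])
E
python3 ck.py
```

```text
time: 16.15
eef_pos: [0.5274, 0.1259, 0.0418]
contact_force: [6.4, -1.8, 2.8]
width: 0.0735
finger_force: 2.6
t 16.15 at [0.5274 0.1259 0.0418] hd 1.34 tilt [ 0.002  0.    -1.   ] shift mm [-0.3 -1.1 -1.2] twist 0.09 w 0.0735
ear row 370.9 [0.5179 0.1009] disp 0.0807 rack x -0.0337
ear row 370.9 [0.518  0.0982] disp 0.0806 rack x -0.0336
[[ 34  36  36  36  53  69  57  58  51  18  13  58 105 121 118 119 116 114
  120 104  62  40  38  39  37  39  35  40  93 120 117]
 [ 33  36  32  34  51  63  53  58  51  18  10  78 119 120 113 114 113 115
  119 100  54  33  36  39  40  41  36  36  90 121 117]
 [ 36  33  35  30  60  67  47  57  51  16  14  91 125 123 122 122 122 120
  119  85  33  24  31  35  35  36  31  50  95 119 114]
 [ 35  33  30  25  78  76  46  58  57  28  29  72  95  94  95  98 100 111
  126 110  91  94  81  66  57  47  36  54  96 116 114]
 [ 32  34  29  43  97  91  49  58  80  96  93  91  87  82  80  77  82 106
  106  93  92 103 100  98 102 107 104 111 113 120 114]
 [ 34  30  34  78 120 100  77  77  99 122 116 116 113 109 108 104 108 113
  103  85  81  85  85  86  91  97  97 101
[... 604 characters left out ...]
   86  27  38  35  39  38  36  32  50  99 120 117 116]
 [116 115 116 115 116 115 118 117 115 114 114 114 118 115 113 116 116 121
   78  34  39  42  37  42  36  38  50 100 117 119 115]
 [113 117 112 114 115 115 116 118 113 117 113 117 114 118 117 118 118 112
   66  39  37  39  40  36  40  34  60 105 122 118 115]
 [116 112 116 118 116 113 118 116 118 116 115 117 115 116 114 118 121 109
   62  35  38  39  39  43  41  37  74 111 120 116 116]
 [115 113 115 114 115 116 115 114 116 119 117 116 118 118 120 119 125 104
   54  38  44  37  40  41  40  30  77 116 118 120 116]
 [113 116 115 119 116 117 118 117 117 117 117 115 117 119 118 122 124  96
   40  36  40  39  43  39  40  41  93 122 121 117 118]]
```

```bash
python3 - <<'E'
from h import *
np.set_printoptions(linewidth=250)
s=np.mean([snapshot("scene").astype(float) for _ in range(5)],0).mean(2)
np.save("s.npy",s)
print("cols 328..347 rows 238..249");print(s[238:250,328:348].round().astype(int))
s0=cv2.imread("pics/scene.png").mean(2);
w=snapshot("wrist").max(2);print(w[296:412:4,40:232:6])
E
```

```text
cols 328..347 rows 238..249
[[ 23  12  52  93 107 101  98  91  85  88  74  45  35  38  39  39  40  36  30  83]
 [ 18  10  59 106 115 112 112 110 109 111  98  55  34  39  38  38  39  38  38  87]
 [ 18  11  76 116 112 110 109 110 110 113  97  54  33  37  37  37  37  34  38  87]
 [ 17  13  88 121 121 123 123 117 114 114  84  34  27  29  32  34  33  31  49  92]
 [ 25  29  73  91  90  92  95  99 105 117 108  90  94  80  67  58  44  33  51  96]
 [ 90  90  90  87  81  77  76  82 101 105  93  94 102  95  97 104 105 103 105 109]
 [111 113 108 107 105 104 102 102 108  99  80  80  83  82  85  91  92  93  99 108]
 [112 111 110 111 111 111 111 111 114 100  81  78  79  79  78  76  74  73  93 111]
 [110 109 109 109 110 109 110 111 112 103  85  84  82  82  80  78  79  76  97 111]
 [109 108 110 111 109 111 109 112 114  88  48  56  59  59  61  70  73  74  98 111]
 [110 109 108 110 110 110 110 111 115  83  29  36  37  39  41  46  44  54  94 115]
 [110 112 109 110 111 110 110 110 117  83  32  36  37  38  37  35  31  52  97 114]]
[[213 213 212 213 213 213 213 150 142 139 145 143 145 145 146 142 106  47  
[... 3024 characters left out ...]
 42  43 205 223 222 222 222 223 223 223 223]
 [ 37  37  51  53  52  53  54  53  52  52  53  52  52  41  41  41  41  42  55  44  42  42  43  90 183 183 184 184 184 185 184 185]
 [ 36  41  52  53  53  52  52  52  53  52  53  53  56  41  41  41  41  39  55  42  42  43  43  45 186 187 187 187 187 162 161 162]
 [ 35  52  52  52  53  52  52  53  53  52  53  53  58  41  41  42  42  42  42  42  42  41  43  44 186 209 209 209 208  49  47  47]
 [ 40  52  51  53  52  52  53  51  53  53  52  53  57  41  41  40  41  42  41  42  42  42  41  43  86 209 209 209 208  46  46  46]
 [ 54  53  51  52  52  52  51  52  52  53  53  53  54  47  40  41  41  40  42  42  41  42  41  42  44 208 210 202 144  43  44  44]]
```

```bash
cat > mk.py <<'E'
from h import *
np.set_printoptions(linewidth=250)
yaw=np.radians(1.25);R2=np.array([[np.cos(yaw),-np.sin(yaw)],[np.sin(yaw),np.cos(yaw)]]);c=np.array([.5555,-.0795])
rk=lambda u,v,z:(R2.T@(onz("wrist",u,v,z,m)[:2]-c)).round(4)
go([.527,.127,.043],1.25)
m=camera_model("wrist");a=snapshot("wrist");g=a.max(2).astype(float)
def cross(col,r0,r1,lv,up):
    for r in range(r0,r1):
        p,q=g[r,col],g[r+1,col]
        if (up and p<lv<=q) or (not up and p>=lv>q): return r+(lv-p)/(q-p)
for q in (82,94,106,112):
    t=cross(q,300,325,183,True);b=cross(q,314,330,(220+(212 if q<90 else 149))/2,False)
    print("mark",q,t,b,"rear edge rack",rk(q,t,.034))
for q in (200,352,360):
    t=cross(q,345,385,185,True); 
    if t: print("ear",q,t,rk(q,t,.075))
E
python3 mk.py; python3 - <<'E'
import cv2,numpy as np
np.set_printoptions(linewidth=250)
a=cv2.imread("pics/w6.png").max(2);print("w6");print(a[316:344:3,118:172:3]);
a=cv2.imread("pics/w7.png").max(2);print("w7");print(a[316:344:3,118:172:3]);
from h import snapshot
a=snapshot("wrist").max(2);print("now");print(a[316:344:3,118:172:3]);
E
```

```text
t 16.55 at [0.5276 0.126  0.0417] hd 1.33 tilt [ 0.002 -0.    -1.   ] shift mm [-0.6 -1.  -1.3] twist 0.08 w 0.0734
mark 82 311.53125 319.25 rear edge rack [-0.0378  0.2923]
mark 94 311.3333333333333 319.3240740740741 rear edge rack [-0.0376  0.287 ]
mark 106 311.21875 319.38392857142856 rear edge rack [-0.0377  0.2817]
mark 112 311.02941176470586 319.3727272727273 rear edge rack [-0.0375  0.2791]
ear 200 371.22727272727275 [-0.0334  0.2319]
ear 352 371.0 [-0.0334  0.1812]
ear 360 371.0 [-0.0334  0.1786]
w6
[[ 83  86  81  48  40  40  41  78 109 110 110 110 102  47  39  38  39  39]
 [ 84  84  62  39  40  41  55 106 110 109 111 110  76  39  37  37  36  39]
 [ 83  74  42  41  39  42  90 110 110 110 110 101  45  38  35  37  37  39]
 [ 78  48  40  40  39  61 131 150 152 152 151 108  53  40  36  37  37  37]
 [ 41  40  39  40  40  40  49 108 166 171 171 134  61  44  35  37  36  37]
 [ 38  38  40  40  40  40  40  40 123 171 171 144  63  47  34  36  36  37]
 [ 40  39  39  38  39  40  40  41  65 159 167 150  64  51  36  35  35  37]
 [ 40  41  40  37  39  40  40  40  41  58  61  61  60  52  35 
[... 972 characters left out ...]
110  51  42  42  42  42]
 [205 144  68  43  44  44  61 114 119 119 118 118  81  42  40  42  42  41]
 [ 97  85  44  42  43  46  97 119 119 119 119 108  48  41  39  40  41  42]
 [ 89  53  42  44  42  67 140 161 163 162 162 116  58  42  38  40  40  40]
 [ 46  43  44  42  43  44  53 116 179 184 184 143  67  49  39  40  40  41]
 [ 43  42  43  43  43  42  44  45 133 183 184 152  67  51  39  39  39  40]
 [ 43  42  43  41  42  43  43  43  70 172 179 161  69  54  39  39  39  40]
 [ 42  44  43  41  44  43  43  43  45  63  66  65  65  57  39  39  40  39]
 [ 54  51  44  42  43  42  42  43  43  44  44  46  64  60  39  39  40  38]
 [ 53  46  43  42  44  42  43  42  41  42  43  42  60  61  39  37  39  40]]
```

The wrist and top views agree that about 2 mm of travel is left. The scene view agrees too, if the tongue is about 6 mm thick.

```bash
python3 -m inch '{"motion":[{"x":-0.002,"y":0,"z":0,"twist":0,"gripper":0.86},{"x":0,"y":0,"z":0,"twist":0,"gripper":0.86},{"x":0,"y":0,"z":0,"twist":0,"gripper":0.86}]}'|grep -v rot
python3 mk.py; python3 - <<'E'
from h import *
np.set_printoptions(linewidth=250)
s=np.mean([snapshot("scene").astype(float) for _ in range(4)],0).mean(2)
print(s[238:250,328:348].round().astype(int))
E
```

```text
time: 16.9
eef_pos: [0.5257, 0.1259, 0.0417]
contact_force: [5.5, -1.5, 2.7]
width: 0.0737
finger_force: 2.9
t 16.9 at [0.5257 0.1259 0.0417] hd 1.33 tilt [ 0.002 -0.    -1.   ] shift mm [ 1.3 -1.  -1.3] twist 0.08 w 0.0737
mark 82 307.7586206896552 315.3333333333333 rear edge rack [-0.0377  0.292 ]
mark 94 307.56666666666666 315.4479166666667 rear edge rack [-0.0377  0.2867]
mark 106 307.5 315.5 rear edge rack [-0.0376  0.2815]
mark 112 307.46666666666664 315.49 rear edge rack [-0.0376  0.2788]
ear 200 371.1904761904762 [-0.0353  0.2319]
ear 352 371.0 [-0.0353  0.1812]
ear 360 371.0 [-0.0353  0.1785]
[[ 28  11  52  93 104 100  98  92  86  89  74  44  36  37  39  37  38  37  29  83]
 [ 21  10  61 104 115 112 113 110 108 112  95  58  33  38  39  39  38  36  39  87]
 [ 14   7  81 124 120 113 112 111 110 114  97  52  32  37  39  37  37  36  39  86]
 [ 13  17  76 106 103 110 115 112 110 113  83  34  27  31  31  33  34  32  46  92]
 [ 62  58  73  75  79  83  86  90 104 117 109  89  92  82  68  56  43  33  53  96]
 [104 103 104  97  93  94  88  89 105 107  91  93 102  94  97 103 104 103 104 109]
 [113 113 113 110 109 109 108 106 109 100  79  77  84  83  84  90  93  93 100 108]
 [110 109 108 111 110 110 110 110 112  99  82  80  79  78  78  76  75  74  93 112]
 [110 110 110 109 108 111 110 112 114 102  84  84  84  82  82  79  79  74  97 113]
 [110 109 109 109 110 110 110 110 114  88  50  54  59  59  62  70  73  73  98 115]
 [109 110 110 110 110 110 110 112 116  82  30  34  37  38  39  46  43  54  94 114]
 [110 110 110 109 112 111 109 110 116  86  31  35  37  38  37  37  34  52  97 116]]
```

```bash
python3 -m inch '{"motion":[{"x":0,"y":0.003,"z":-0.001,"twist":0,"gripper":0.86},{"x":0,"y":0,"z":0,"twist":0,"gripper":0.7},{"x":0,"y":0,"z":0,"twist":0,"gripper":0.6},{"x":0,"y":0,"z":0,"twist":0,"gripper":0.5},{"x":0,"y":0,"z":0,"twist":0,"gripper":0.45}]}' 45|grep -v rot
python3 -m inch '{"motion":[{"x":0,"y":0,"z":0,"twist":0,"gripper":0.4},{"x":0,"y":0,"z":0,"twist":0,"gripper":0.3},{"x":0,"y":0,"z":0,"twist":0,"gripper":0.3},{"x":0,"y":0,"z":0,"twist":0,"gripper":0.3},{"x":0,"y":0,"z":0,"twist":0,"gripper":0.3}]}'|grep -v rot; python3 mk.py
```

```text
time: 17.57
eef_pos: [0.5262, 0.1251, 0.0431]
contact_force: [4.7, 4.2, 5.2]
width: 0.0386
finger_force: 5.4
time: 17.98
eef_pos: [0.5267, 0.1244, 0.0435]
contact_force: [5.2, 1.3, 8.8]
width: 0.0324
finger_force: 49.6
t 17.98 at [0.5267 0.1244 0.0435] hd 1.38 tilt [ 0.004 -0.002 -1.   ] shift mm [ 0.4 -2.6  0.5] twist 0.13 w 0.0324
mark 82 306.85714285714283 315.3333333333333 rear edge rack [-0.0377  0.2915]
mark 94 306.7931034482759 314.67857142857144 rear edge rack [-0.0377  0.2861]
mark 106 306.6896551724138 314.7439024390244 rear edge rack [-0.0376  0.2808]
mark 112 306.67857142857144 314.7439024390244 rear edge rack [-0.0375  0.2781]
```

```bash
python3 - <<'E'
from h import *
np.set_printoptions(linewidth=250)
m=camera_model("wrist");a=snapshot("wrist");cv2.imwrite("pics/w9.png",a[:,:,::-1]);g=a.max(2)
print("rows 296.. cols 106..");print(g[296:330:1,106:200:4])
print("ear cols 190,420", [ (q,g[350:410:2,q].tolist()) for q in (180,352,400)])
s=np.mean([snapshot("scene").astype(float) for _ in range(4)],0).mean(2)
print(s[238:250,328:348].round().astype(int))
E
```

```text
rows 296.. cols 106..
[[150 152 151 152 152 140 128  63  58  70 212 214 214 214 214 213 214 214 213 214 213 214 206  68]
 [150 152 151 151 151 137 119  61  59  69 210 213 213 213 213 214 214 214 214 214 213 213 197  64]
 [151 152 150 151 150 135 106  61  59  66 207 214 214 214 213 214 213 214 214 213 213 213 185  63]
 [150 151 151 151 149 134  91  60  60  66 204 213 213 213 213 213 213 214 212 212 211 211 169  62]
 [152 151 150 152 145 133  78  70  70  73 201 211 210 211 211 211 211 210 203 201 201 201 154  61]
 [152 151 152 152 141 132  85 101 100 102 188 196 196 196 196 196 196 195 183 179 179 179 128  62]
 [152 150 151 151 137 128 105 134 134 135 166 169 169 170 169 170 170 170 162 159 159 159  99  61]
 [152 151 152 150 135 123 123 147 147 147 152 153 152 153 154 153 153 156 153 152 152 151  80  60]
 [151 151 152 149 135 117 137 149 150 149 149 151 150 150 150 150 150 154 150 150 150 149  72  59]
 [153 152 153 147 134 110 145 149 149 149 150 150 149 150 150 150 150 156 149 149 149 146  65  59]
 [163 164 164 147 134 109 149 150 150 150 150 149 150 150 150 151 151 155 148 148 148 14
[... 2992 characters left out ...]
34  27  29  32  34  34  30  47  93]
 [ 79  75  77  83  87  86  88  96 106 118 108  88  93  80  69  57  45  36  52  97]
 [102  96  93  92  90  85  80  86 104 106  95  94 101  96  96 102 103 103 104 107]
 [112 110 108 109 107 105 104 105 111  98  77  79  83  82  85  89  93  93 102 109]
 [109 110 108 111 110 109 112 110 112 100  83  80  78  79  78  75  74  73  94 109]
 [109 110 108 109 110 111 110 109 113 102  84  83  84  82  81  81  80  78  95 115]
 [110 109 108 108 111 109 108 111 113  88  50  55  58  60  63  69  72  74  97 113]
 [108 109 110 108 110 111 111 111 116  82  29  35  38  37  40  47  44  53  93 114]
 [109 110 109 108 111 108 110 110 117  85  30  35  38  38  37  36  33  53  96 114]]
```

The pointer is now visible beside the mark at matching rows, within about 1 mm. The width matches the closed lever. I'll let it settle briefly and hand in.

```bash
python3 -m inch '{"motion":[{"x":0,"y":0,"z":0,"twist":0,"gripper":0.3},{"x":0,"y":0,"z":0,"twist":0,"gripper":0.3},{"x":0,"y":0,"z":0,"twist":0,"gripper":0.3}]}'|grep -v rot
python3 - <<'E'
from h import *
g=snapshot("wrist").max(2);print(g[304:320,108].tolist(),g[304:320,136].tolist())
print(hand_in())
E
```

```text
time: 18.53
eef_pos: [0.5267, 0.1244, 0.0435]
contact_force: [5.7, 0.5, 9.7]
width: 0.0328
finger_force: 49.6
[150, 152, 163, 191, 219, 226, 227, 227, 227, 225, 215, 174, 125, 100, 97, 97] [149, 149, 149, 154, 168, 199, 220, 226, 227, 227, 226, 224, 210, 160, 100, 63]
the job is handed in; nothing more can be done
None
```

I handed the job in at about 18.5 s: the four pucks lie flat and well apart, and the leg is drawn out with its pointer within about 1 mm of the mark by my measurements. The block and lever are still pinched at about 50 N; I judged the lever closed from the finger width, and no verdict came back.

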